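# Unlock the tilt-out tea bin and hold its sprung lock open

### The job

The wooden tilt-out tea bin is locked: take the round-headed key from the wooden key rest, push it fully home into the lock on top of the bin's case (the wafers are sticky, so work it past them with a firm push and a wiggle if it catches), and turn it a quarter turn clockwise so that the latch lets the bin tip open. The lock is sprung and turns back when let go, so finish still gripping the key and holding it turned, with the bin tipped open. Leave the square-headed key, the dish, the bowl, the jar and the tongs where they are.

Things in the scene. Friction and masses are not known exactly. Their poses are not given: they have to be found in the camera images.
- key_grip (a point): Centre of the round black plastic head (a disc 38 mm across, 10 mm thick) of the bin's key, loose, 30 g, standing blade down in an outer slot of the rest. z up along the key, x through the thickness (pinch along x), y across the width. The head's lower rim is 19 mm below this point, the collar's underside 27 mm, the blade's tip 58 mm.
- key: The same key; origin at the middle of its collar's underside, axes as for key_grip. Collar 22 mm (y) by 8 mm (x), 4 mm high. Below it the steel blade, 12 mm (y) by 4 mm (x), 31 mm long, the last 8 mm tapering to 4 mm wide. Cut alike on both edges, so it goes in either way round.
- spare_grip (a point): Another key, to be left alone, standing in the other outer slot of the rest. This point is the centre of its square black plastic head, 20 x 20 mm and 8 mm thick; same blade.
- rest: Fixed wooden key rest, a block 134 mm (its y) by 44 mm (its x), 45 mm high; origin at the centre of its underside. Three slots in a row along y, the middle one empty, the others 45 mm either side. A key's collar rests on the block's top, its blade 31 mm deep in the slot with 1 mm of room on each side; pull it straight up.
- keyhole (a point): Centre of the lock's face on top of the tea bin's case near its front: brass plug 26 mm across in a steel rosette 38 mm across, 3 mm proud of the wood, 175 mm above the shelf. Keyway straight down (-z), 34 mm deep, 13.5 mm wide along this point's y, 5.5 mm along x, mouth dished 2.5 mm all round. Axes turn with the plug. Fully home the key's collar sits on the face: key_grip 27 mm above this point.
- lock (a joint): Turn of the lock's plug, rad: 0 locked, growing clockwise seen from above, stop at 1.62; sprung back to 0 (0.05 N m at a quarter turn). It turns only with the key home. The key has some play in the keyway: the plug lags the key by about 0.2 rad. Two sticky wafers catch the blade's tip 10 to 23 mm down: about 8 to 15 N passes them. The bolt frees the bin at about 1.1 rad.
- bin (a joint): Tilt of the tea bin in rad: 0 shut, 0.28 tipped fully open (its front's upper edge 40 mm out towards the robot side). Springs tip it open by itself when the bolt is drawn.
- bin_case: The fixed wooden case of the tea bin: 200 mm deep (its x), 220 mm wide (its y), top at 172 mm; origin at the centre of its underside; the bin's front with a wooden knob faces its -x. The lock is 50 mm in front of (towards -x of) its middle.
- dish_mid (a point): Small glass dish, 84 mm across and 24 mm high, standing on the back part of the case's top; this point is its centre. Leave it alone.
- bowl_mid (a point): Green ceramic bowl, 132 mm across and 58 mm high; this point is its centre. Leave it alone.
- jar_mid (a point): Empty glass jar with a stretched silicone lid, 76 mm across and 95 mm high; this point is its centre. Leave it alone.
- tongs_mid (a point): Steel tongs lying flat, 250 mm long and 12 mm high; this point is their middle. Leave them alone.

How it is judged:
On the way, in this order (a step that is already met when the one before it is completed fails the run):
1. the key is fully home in the lock, not yet turned (z of key_grip in the frame of keyhole below 0.031 m and horizontal distance between key_grip and keyhole below 0.005 m and angle between the z axis of key_grip and the z axis of keyhole, either way round below 0.12 rad and value of joint lock below 0.4 rad), for 0.1 s.
2. the key is turned a quarter turn and the bin has tipped open (value of joint lock above 1.25 rad and value of joint bin above 0.2 rad), for 0.2 s.
At the end, for the whole second after the job is handed in: The gripper still grips the key (more than 3 N), the key is home in the lock (within 4 mm of fully in, 5 mm sideways), the plug is held turned more than 1.25 rad against its spring and the bin is tipped open by more than 0.2 rad (all of step 2 and z of key_grip in the frame of keyhole below 0.031 m and horizontal distance between key_grip and keyhole below 0.005 m and contact force between the fingers and key above 3 N); the arm keeps its last pose, push and grip.
It fails at once if the square-headed key is disturbed (distance of spare_grip from where it was at the start of the episode above 0.015 m).
It fails at once if the dish, bowl, jar or tongs are pushed away (distance of any of dish_mid, bowl_mid, jar_mid, tongs_mid from where it was at the start of the episode above 0.03 m).
It also fails if it takes over 56 s, if anything falls off the work surface, if the arm or the gripper's body presses on something with over 40 N, if the wrist force passes 120 N, or if a joint passes its speed limit or range.

### The arm

A 7-joint arm with a two-finger parallel gripper is mounted at the origin on the work surface. World frame = base frame: x ahead of the robot, y to its left, z up, the work surface at z = 0. Lengths are in m, angles in rad, forces in N, time in s.
With the tool pointing down it reaches from about 0.425 to 0.925 m from the base axis. Payload 6.8 kg.
Tool frame: the origin (TCP) lies between the finger pads; the fingertips stand 17 mm ahead of it and the grasp point (between the pads) lies 2 mm behind it; z points along the fingers, x is the direction in which the jaws open and shut, and the axes are right-handed (so a half turn about z gives the same grasp; the last joint's range is limited). The gripper opens to 85 mm and grips with 20 to 120 N. Pads are 22 mm wide; open, the fingers measure 114 mm over their backs; the gripper's body (76 mm by 85 mm) begins 54 mm behind the grasp point. The pads swing forward as they close: fully open they stand 13 mm farther back than shut.
Start: joints at [-1.282, 0.477, 0.022, 1.555, -0.011, 1.109, -0.083], TCP at [0.261, 0.623, 0.216] pointing down, gripper open.
Joint ranges: [-2.96, 2.96], [-0.34, 2.1], [-1.41, 1.46], [0.24, 2.44], [-1.37, 4.51], [0.17, 1.92], [-2.96, 2.96]. Speed limits (rad/s): [2.39, 2.39, 3.14, 3.14, 3.14, 3.14, 3.14].

### API

Orientations are given as a unit quaternion [w, x, y, z].
In Python, from station import readout, read_camera, get_calibration, bot, models gives the robot as it stands.
- The arm moves only by the tool carry_out, never from a script. Its argument "deltas" is a list of rows, each a list of 2 entries, a list of its own where there are three numbers: the shift along the tool's x, y, z in cm, then the turn about the tool's z in degrees. A call has 1 to 10 rows; each row is the pose to reach, as a shift and turn from the pose measured when the call began, along the tool's axes at that moment; what a row does not reach only later rows make up. A row lasts 1/8 s, in which the tool goes at most 62.5 mm and 10.7 degrees, less where a joint would pass 70% of its speed; a pose out of reach is approached as far as the arm can. A call with a gripper value outside its range is refused whole. "hand" is the opening, from 0 (shut) to 1 (fully open), set as the call begins (left out, the last holds). The fingers move at their own pace and stop on an object; "newtons" is the grip in N (left out, the last holds). Time passes only in rows, so rows that repeat a pose let the fingers close. It gives the time, the measured TCP pose, the force and the opening at its end, in the units of the state.
- readout.get_obs(): the state, without advancing time (a new reading comes with each control period).
- read_camera(name): name is "scene" or "top" or "wrist"; returns the picture (384x512x3 uint8, red, green, blue); there is no depth.
- get_calibration(name): a dict with "fov_y" (degrees; the focal length in pixels is half the picture's height over the tangent of half this angle, whatever the lens; pixels are square), "cx", "cy" (the principal point, pixels), "D" ([k1, k2, p1, p2, k3] as OpenCV has them; the pictures are not rectified), "world_from_camera" (4x4, takes a point from camera to world coordinates). Camera axes: x right, y down, z forward; pixel columns grow to the right and rows downward; lengths in m; the calibration is good to about 2 mm. A picture is of the moment at which its call begins: read the wrist's pose just before it. get_calibration takes no time and is no camera call; for the wrist camera it gives the pose at the moment of the call.
- bot.hand_in(): hands the job in, once; it reports no verdict.
Trained networks look in the newest picture that a camera, given by its name, has taken for a name from the list of things; names that differ only in an ending like _2 or _b are one class to them, and where a whole thing is asked for, a point or a joint stands for the part that bears it (a point fixed in the world has none). Each returns a list of dicts, best first, with "score" (0 to 1); they miss things now and then, are a little off and sometimes report something else, mostly with a low value. They report only what shows in the picture. A call takes as long as a camera call.
- models.spot_in(query, camera): "centre" ([row, column] in pixels, amid what is visible of it).
The state is a dict: "t": time; "q": joint angles; "joint_vel": joint speeds; "joint_torque": joint torques, N m; "eef_pos": TCP position; "tool_rot": TCP orientation; "contact_force": force on the tool from outside, world axes, zero at the start; "torque": the same for the moment, N m; "gripper_width": opening from 0.0 (shut) to 1.0 (fully open).
Only numpy, scipy, OpenCV 4.12 (cv2) and the standard library are available. Lean on these libraries where they do the work, as an engineer would, in place of code of your own. Each camera call takes 0.05 s, during which the arm holds its last target. There are 200 camera calls.

## Working session

There is one attempt and no reset: what is moved stays moved. The work goes in short steps, Python scripts to look and compute and a tool call to move; the robot and the scene stay as the last step left them, time stands still between calls to the robot, and variables do not carry over. Pictures are saved under pics/ and viewed, about 8 in all and at most 12, crops included, and the job is handed in when it is done.

Besides the shell and the picture viewer there is one more tool, called after "Call:" as name([rows], argument=value, ...), one row to a line, values as JSON. carry_out: Moves the arm, as the interface text tells. Its arguments: {"type":"object","properties":{"deltas":{"type":"array"},"hand":{"type":"number"},"newtons":{"type":"number"}},"required":["deltas"]}

```bash
mkdir -p pics; cat > h.py <<'E'
import numpy as np, cv2
from station import readout, read_camera, get_calibration, bot, models
def K(c):
    f=192/np.tan(np.radians(c['fov_y'])/2)
    return np.array([[f,0,c['cx']],[0,f,c['cy']],[0,0,1]])
def ray(c,rc):
    p=cv2.undistortPoints(np.array([[[rc[1],rc[0]]]],float),K(c),np.array(c['D'],float))[0,0]
    T=np.array(c['world_from_camera']); return T[:3,3],T[:3,:3]@np.array([p[0],p[1],1])
def at_z(c,rc,z):
    o,d=ray(c,rc); return o+d*(z-o[2])/d[2]
def tri(l):
    A=0;b=0
    for c,rc in l:
        o,d=ray(c,rc); d=d/np.linalg.norm(d); P=np.eye(3)-np.outer(d,d); A=A+P; b=b+P@o
    return np.linalg.solve(A,b)
def proj(c,X):
    T=np.linalg.inv(np.array(c['world_from_camera']))
    u=cv2.projectPoints(np.array(X,float).reshape(-1,1,3),cv2.Rodrigues(T[:3,:3])[0],T[:3,3],K(c),np.array(c['D'],float))[0][:,0]
    return u[:,::-1]
def snap(n,f):
    im=read_camera(n); cv2.imwrite('pics/'+f,im[:,:,::-1]); return im
E
python3 - <<'E'
from h import *
np.set_printoptions(precision=3,suppress=True)
o=readout.get_obs(); print(o['eef_pos'],o['tool_rot'],o['t'])
C={}
ims=[]
for n in ['scene','top','wrist']:
    C[n]=get_calibration(n); im=snap(n,n+'0.png')
    print(n,np.array(C[n]['world_from_camera']),C[n]['fov_y'])
    for q in ['key_grip','spare_grip','rest','keyhole','bin_case','dish_mid','jar_mid','bowl_mid','tongs_mid']:
        if n=='wrist' and q not in('key_grip','keyhole'): continue
        print(n,q,[(np.round(d['centre'],1).tolist(),round(d['score'],2)) for d in models.spot_in(q,n)[:3]])
E
```

```text
[0.261 0.622 0.215] [ 0.001  0.833  0.554 -0.001] 0.0
scene [[ 0.553  0.453 -0.699  1.45 ]
 [ 0.833 -0.3    0.465 -0.576]
 [ 0.001 -0.84  -0.543  0.796]
 [ 0.     0.     0.     1.   ]] 52.778534588701866
scene key_grip [([209.0, 172.4], 0.62)]
scene spare_grip [([207.7, 203.7], 0.64)]
scene rest [([223.0, 188.3], 0.94)]
scene keyhole []
scene bin_case [([185.9, 292.7], 0.83)]
scene dish_mid [([162.6, 306.3], 0.59)]
scene jar_mid [([258.5, 228.3], 0.88)]
scene bowl_mid [([266.6, 119.8], 0.65)]
scene tongs_mid []
top [[ 0.009 -0.999  0.054  0.533]
 [-1.    -0.009 -0.004 -0.005]
 [ 0.004 -0.054 -0.999  1.557]
 [ 0.     0.     0.     1.   ]] 49.320337838333955
top key_grip []
top spare_grip [([184.1, 208.6], 0.26)]
top rest [([228.0, 310.2], 0.89), ([215.9, 214.2], 0.71)]
top keyhole []
top bin_case [([208.1, 219.7], 0.55), ([200.0, 384.1], 0.33)]
top dish_mid []
top jar_mid [([166.2, 314.8], 0.96)]
top bowl_mid []
top tongs_mid [([250.7, 137.5], 0.83)]
wrist [[ 0.386  0.885  0.259  0.196]
 [ 0.922 -0.371 -0.108  0.651]
 [ 0.     0.281 -0.96   0.375]
 [ 0.     0.     0.     1.   ]] 69.94893871730001
wrist key_grip [([377.3, 104.6], 0.21)]
wrist keyhole []
```

View pics/scene0.png

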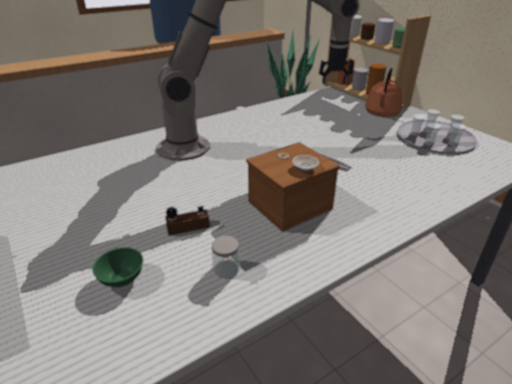

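View pics/top0.png

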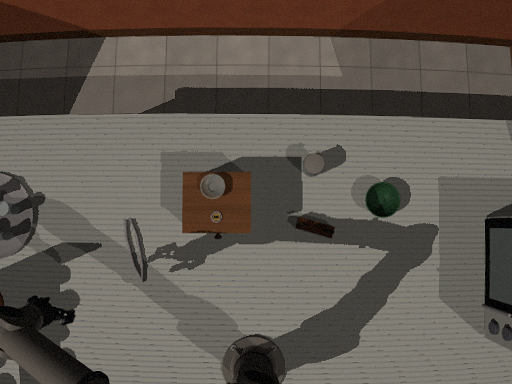

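The scene view shows the rest at about (221,188), with the round head at its left end (212,171) and the square one at its right end (209,200). The top view shows the lock at (216,216), the dish at (186,212), and the rest running from (222,298) to (232,333).

```bash
python3 - <<'E'
from h import *
np.set_printoptions(precision=4,suppress=True)
s,t=get_calibration('scene'),get_calibration('top')
print('lock',at_z(t,(216,216.5),.175), at_z(s,(156,284),.175))
print('case corners', [at_z(t,p,.172)[:2] for p in [(171.5,183),(171.5,251),(232.5,182.5),(232.5,251)]])
print('key',at_z(s,(212,171.5),.072),'spare',at_z(s,(209.5,200),.06))
print('rest ends', at_z(t,(220,298),.045),at_z(t,(233,333),.045))
for n in['scene','top']:
    im=cv2.imread(f'pics/{n}0.png')
    if n=='scene': a=im[190:240,150:230]
    else:
        a=im[205:245,286:346]; b=im[200:235,190:250]; 
        b=cv2.resize(b,(400,300),interpolation=cv2.INTER_CUBIC)
    a=cv2.resize(a,(400,300),interpolation=cv2.INTER_CUBIC)
    if n=='scene':A=a
cv2.imwrite('pics/c1.png',np.vstack([A,np.zeros_like(A)])if 0 else np.hstack([np.vstack([A,a]),np.vstack([b,b*0])]))
E
```

```text
lock [0.5568 0.1242 0.175 ] [0.5614 0.1255 0.175 ]
case corners [array([0.7043, 0.2389]), array([0.706 , 0.0115]), array([0.501 , 0.2369]), array([0.5033, 0.0096])]
key [ 0.5083 -0.2641  0.072 ] spare [ 0.5304 -0.1785  0.06  ]
rest ends [ 0.5471 -0.1587  0.045 ] [ 0.5008 -0.2863  0.045 ]
```

View pics/c1.png

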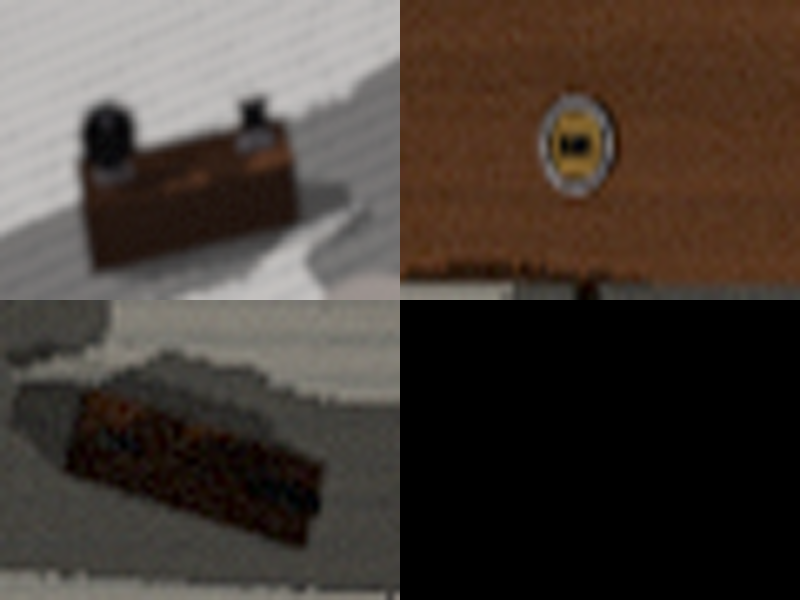

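The round head is at the −y end of the rest, at about (0.508,−0.264). The rest is yawed about −20°. The lock's slot is wide along world y at about (0.558,0.125). I'll move first to a look pose above the lock.

Call:
carry_out([
  [[-2, 2, -6], 5],
  [[-5, 6, -11.5], 13],
  [[-9, 10.5, -11.5], 21],
  [[-13, 15, -11.5], 29],
  [[-17, 20, -11.5], 37],
  [[-21, 24.5, -11.5], 45],
  [[-25, 29.5, -11.5], 53],
  [[-29, 34, -11.5], 60],
  [[-33, 39, -11.5], 67],
  [[-34.3, 40.3, -11.5], 67],
], hand=1)

```text
t: 2.4
eef_pos: [0.5015, 0.1461, 0.331]
tool_rot: [0.0, 1.0, -0.001, 0.001]
contact_force: [0.0, 1.6, 0.4]
gripper_width: 0.998
```

```bash
cat >> h.py <<'E'
from scipy.spatial.transform import Rotation as Ro
def tool():
    o=readout.get_obs(); q=o['tool_rot']; R=Ro.from_quat([q[1],q[2],q[3],q[0]]).as_matrix()
    return o,np.array(o['eef_pos']),R
def delta(p,psi):
    o,e,R=tool(); d=R.T@(np.array(p)-e)*100
    a=np.degrees(np.arctan2(R[1,0],R[0,0])); return np.round(d,2),round((a-psi+180)%360-180,1),round(a,1)
def stat():
    o,e,R=tool(); print('t',round(o['t'],2),'p',e.round(4),'psi',round(np.degrees(np.arctan2(R[1,0],R[0,0])),1),'tilt',R[2].round(3),'F',np.round(o['contact_force'],1),'T',np.round(o['torque'],2),'w',round(o['gripper_width'],3),'q',np.round(o['q'],2))
E
python3 - <<'E'
from h import *
stat(); c=get_calibration('wrist'); im=snap('wrist','w1.png')
for q in['keyhole','lock','key_grip','dish_mid']: print(q,[(np.round(d['centre'],1),round(d['score'],2)) for d in models.spot_in(q,'wrist')[:2]])
print(proj(c,[.559,.125,.175]))
E
```

```text
t 2.4 p [0.5015 0.1461 0.331 ] psi -0.1 tilt [ 0.001  0.    -1.   ] F [0.  1.6 0.4] T [ 0.09  0.05 -0.04] w 0.998 q [-0.83  0.12  0.47  1.79 -0.06  1.24 -0.34]
keyhole [(array([190.5, 302.3]), 0.8), (array([183.3, 393. ]), 0.18)]
lock [(array([188.3, 301.3]), 0.94)]
key_grip []
dish_mid [(array([183. , 395.4]), 0.82)]
[[190.37880791 304.95048465]]
```

View pics/w1.png

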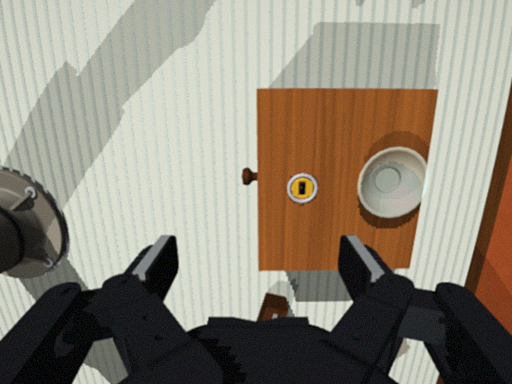

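The wrist view shows the lock at (188,302), with the slot running up and down in the image (world y) and the dish at (183,395). Next I'll measure it by colour and move on above the key.

```bash
python3 - <<'E'
from h import *
np.set_printoptions(precision=4,suppress=True)
c=get_calibration('wrist'); im=cv2.imread('pics/w1.png'); t=get_calibration('top')
h=cv2.cvtColor(im,cv2.COLOR_BGR2HSV)
roi=np.zeros(im.shape[:2],np.uint8); roi[170:206,284:322]=1
# rosette + plug: grey or yellow, i.e. not wood: yellow hue>18 or low sat
br=((h[...,0]>17)&(h[...,0]<35)&(h[...,1]>150)&(roi>0)).astype(np.uint8)
ct=max(cv2.findContours(br,0,2)[0],key=cv2.contourArea); e=cv2.fitEllipse(ct); print('brass',e)
dk=((h[...,2]<70)&(roi>0)).astype(np.uint8); inside=cv2.drawContours(np.zeros_like(br),[ct],-1,1,-1); dk&=inside
y,x=np.nonzero(dk); r=cv2.minAreaRect(np.c_[x,y].astype(np.float32)); print('slot',r,len(x),'mean',y.mean(),x.mean())
print(at_z(c,(e[0][1],e[0][0]),.175),at_z(c,(y.mean(),x.mean()),.175))
P=np.array([at_z(c,(b,a),.175) for a,b in zip(x,y)])[:,:2]; w,v=np.linalg.eigh(np.cov(P.T)); print('slot axis deg from y',np.degrees(np.arctan(v[0,1]/v[1,1])),np.sqrt(w*12))
# case corners in image -> yaw
for a in [(88.5,257),(89.5,437),(270.5,258.5),(269,411)]: print(at_z(c,a,.172)[:2])
print(delta([.46,-.25,.25],-20))
E
```

```text
brass ((301.90679931640625, 187.69677734375), (19.954694747924805, 21.88840103149414), 72.3201675415039)
slot ((301.5, 187.5), (11.0, 5.0), 90.0) 59 mean 187.84745762711864 301.8305084745763
[0.553 0.135 0.175] [0.5529 0.1348 0.175 ]
slot axis deg from y 1.0111971748939448 [0.0062 0.0141]
[0.4987 0.2468]
[0.7003 0.2496]
[0.502  0.0195]
[0.7076 0.0213]
(array([-4.2 , 40.17,  8.02]), np.float64(20.4), np.float64(0.4))
```

```bash
cat >> h.py <<'E'
def lockpos(f,z=.175):
    c=get_calibration('wrist'); im=snap('wrist',f)[:,:,::-1].copy(); h=cv2.cvtColor(im,cv2.COLOR_BGR2HSV)
    m=models.spot_in('keyhole','wrist'); r0,c0=map(int,m[0]['centre']); print(m[0])
    roi=np.zeros(im.shape[:2],np.uint8); roi[r0-25:r0+25,c0-25:c0+25]=1
    br=((h[...,0]>17)&(h[...,0]<35)&(h[...,1]>150)&(roi>0)).astype(np.uint8)
    ct=max(cv2.findContours(br,0,2)[0],key=cv2.contourArea); e=cv2.fitEllipse(ct)
    return at_z(c,(e[0][1],e[0][0]),z),e
E
python3 - <<'E'
from h import *
stat(); print(lockpos('w2.png')); stat(); print(delta([.46,-.25,.25],-20))
E
```

```text
t 2.65 p [0.4995 0.1519 0.3304] psi 0.4 tilt [-0.    -0.001 -1.   ] F [-0.9  1.1  0.3] T [ 0.01  0.   -0.  ] w 0.999 q [-0.83  0.12  0.47  1.79 -0.06  1.24 -0.34]
{'centre': [193.1, 305.0], 'score': 0.91}
(array([0.55509939, 0.12835794, 0.175     ]), ((303.35858154296875, 193.01304626464844), (20.0809268951416, 21.384225845336914), 59.905277252197266))
t 2.75 p [0.4994 0.1522 0.3304] psi 0.4 tilt [-0. -0. -1.] F [0.5 0.7 0.5] T [ 0.09 -0.02  0.04] w 0.999 q [-0.83  0.12  0.47  1.79 -0.06  1.24 -0.34]
(array([-4.24, 40.2 ,  8.03]), np.float64(20.4), np.float64(0.4))
```

Call:
carry_out([
  [[0.1, 5, 0], 4],
  [[0.2, 11, 0], 10],
  [[0.4, 17, 0], 16],
  [[0.6, 23, 2], 20.4],
  [[0.8, 29, 5], 20.4],
  [[1, 35, 8], 20.4],
  [[1, 40, 9], 20.4],
  [[1, 42.7, 9], 20.4],
  [[1, 42.7, 9], 20.4],
  [[1, 42.7, 9], 20.4],
])

```text
t: 4.0
eef_pos: [0.5133, -0.2727, 0.24]
tool_rot: [-0.001, 0.985, -0.172, -0.0]
contact_force: [0.3, -0.1, 0.4]
gripper_width: 1.004
```

```bash
python3 - <<'E'
from h import *
stat(); c=get_calibration('wrist'); im=snap('wrist','w3.png')
for q in['key_grip','spare_grip','rest']: print(q,[(np.round(d['centre'],1),round(d['score'],2)) for d in models.spot_in(q,'wrist')[:2]])
print(proj(c,[[.508,-.264,.072],[.53,-.178,.06]])); stat()
E
```

```text
t 4.0 p [ 0.5133 -0.2727  0.24  ] psi -19.8 tilt [-0.001 -0.001 -1.   ] F [ 0.3 -0.1  0.4] T [ 0.02 -0.05 -0.02] w 1.004 q [-0.19  0.36  0.74  1.79 -0.28  1.09  0.3 ]
key_grip [(array([163.5, 254.2]), 0.82)]
spare_grip [(array([ 85.1, 245. ]), 0.61)]
rest [(array([117.8, 251.2]), 0.88)]
[[166.29474548 251.03424453]
 [ 90.27390962 243.61263834]]
t 4.2 p [ 0.5132 -0.273   0.2403] psi -19.8 tilt [-0.    -0.001 -1.   ] F [0.7 0.1 0.3] T [ 0.02 -0.03  0.01] w 1.004 q [-0.19  0.36  0.74  1.79 -0.28  1.09  0.3 ]
```

View pics/w3.png

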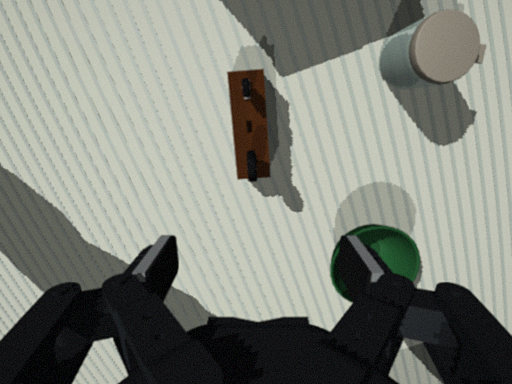

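The wrist view shows the round head at (164,252), the square one at (88,246), and the rest's corners at (72,228), (69,263), (180,238) and (177,270). The bowl is lower right, at (265,375).

```bash
python3 - <<'E'
from h import *
np.set_printoptions(precision=4,suppress=True)
c=get_calibration('wrist'); P=[at_z(c,p,.045)[:2] for p in[(72,228.5),(69.5,263),(180,238),(177,270)]]; P=np.array(P);print(P)
ctr=P.mean(0); d=(P[0]+P[1]-P[2]-P[3])/2; L=np.linalg.norm(d); w=np.linalg.norm((P[1]+P[3]-P[0]-P[2])/2); yaw=np.degrees(np.arctan2(-d[0],d[1]))
print('rest',ctr,'L,w',L,w,'yaw',yaw,'key',ctr-d/L*.045,'spare',ctr+d/L*.045)
print('key direct',at_z(c,(164,252.5),.075),'spare',at_z(c,(86,246),.065))
im=cv2.imread('pics/w3.png'); g=cv2.cvtColor(im,6)[148:184,240:262]; y,x=np.nonzero(g<35); y=y+148;x=x+240
print('head px',y.min(),y.max(),x.min(),x.max(),y.mean(),x.mean(),np.polyfit(y,x,1)[0])
print('bowl',at_z(c,(265,375),.045), np.array([at_z(get_calibration('top'),(199,382),.055)]))
E
```

```text
[[ 0.5198 -0.1512]
 [ 0.5599 -0.1627]
 [ 0.4826 -0.2809]
 [ 0.5241 -0.2914]]
rest [ 0.5216 -0.2215] L,w 0.13429445470211715 0.04227145756905175 yaw -15.769296451632211 key [ 0.5094 -0.2649] spare [ 0.5338 -0.1782]
key direct [ 0.5108 -0.2618  0.075 ] spare [ 0.5343 -0.1753  0.065 ]
head px 148 180 242 261 164.21411764705883 253.49176470588236 0.02649731803185731
bowl [ 0.6272 -0.4711  0.045 ] [[ 0.6254 -0.4652  0.055 ]]
```

Call:
carry_out([
  [[-0.6, -0.8, 4], -3.8],
  [[-0.6, -0.8, 8], -3.8],
  [[-0.6, -0.8, 12], -3.8],
  [[-0.6, -0.8, 14], -3.8],
  [[-0.6, -0.8, 15.5], -3.8],
  [[-0.6, -0.8, 16.8], -3.8],
  [[-0.6, -0.8, 16.8], -3.8],
  [[-0.6, -0.8, 16.8], -3.8],
], hand=0.6)

```text
t: 5.2
eef_pos: [0.5108, -0.2636, 0.0731]
tool_rot: [-0.0, 0.99, -0.139, 0.001]
contact_force: [1.1, -0.6, 0.6]
gripper_width: 0.601
```

```bash
python3 - <<'E'
from h import *
stat(); c=get_calibration('wrist'); im=snap('wrist','w4.png')
print(delta([.5097,-.2637,.072],-16))
print([(np.round(d['centre'],1),round(d['score'],2)) for d in models.spot_in('key_grip','wrist')[:2]],proj(c,[.5097,-.2637,.072]))
E
```

```text
t 5.2 p [ 0.5108 -0.2636  0.0731] psi -16.0 tilt [ 0.001 -0.001 -1.   ] F [ 1.1 -0.6  0.6] T [ 0.01 -0.04 -0.02] w 0.601 q [-0.08  0.56  0.6   1.95 -0.45  0.77  0.49]
(array([-0.11,  0.04,  0.12]), np.float64(-0.0), np.float64(-16.0))
[(array([231. , 253.2]), 0.83)] [[229.01073871 254.96990752]]
```

View pics/w4.png

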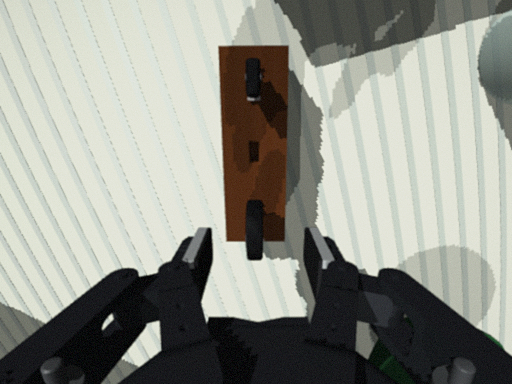

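The head at (230,255) sits midway between the pads (about column 257), and the slots line up with the tool. I'll close on it.

Call:
carry_out([
  [[-0.1, 0, 0.1], 0],
  [[-0.1, 0, 0.1], 0],
  [[-0.1, 0, 0.1], 0],
  [[-0.1, 0, 0.1], 0],
  [[-0.1, 0, 0.1], 0],
  [[-0.1, 0, 0.1], 0],
  [[-0.1, 0, 0.1], 0],
], hand=0, newtons=60)

```text
t: 6.18
eef_pos: [0.5099, -0.2633, 0.0721]
tool_rot: [-0.0, 0.99, -0.139, 0.001]
contact_force: [-0.9, 0.3, -0.2]
gripper_width: -0.001
```

```bash
python3 - <<'E'
from h import *
stat()
E
```

```text
t 6.17 p [ 0.5099 -0.2633  0.0721] psi -16.0 tilt [ 0.001 -0.001 -1.   ] F [-0.9  0.3 -0.2] T [-0.02 -0.04 -0.  ] w -0.001 q [-0.08  0.56  0.6   1.95 -0.45  0.76  0.5 ]
```

The gripper reads fully shut, so I need to look.

```bash
python3 - <<'E'
from h import *
c=get_calibration('wrist'); im=snap('wrist','w5.png'); s=snap('scene','s5.png')
a=cv2.resize(im[:, :, ::-1][150:350,150:360],(400,380)); b=cv2.resize(s[:,:,::-1][170:240,140:220],(400,380),interpolation=cv2.INTER_CUBIC)
cv2.imwrite('pics/c5.png',np.hstack([a,b]))
print([(np.round(d['centre'],1),round(d['score'],2)) for d in models.spot_in('key_grip','scene')[:2]])
print([(np.round(d['centre'],1),round(d['score'],2)) for d in models.spot_in('key_grip','wrist')[:2]])
E
```

```text
[(array([210.2, 172.5]), 0.66), (array([208.1, 203.8]), 0.52)]
[(array([212.9, 253.2]), 0.77)]
```

View pics/c5.png

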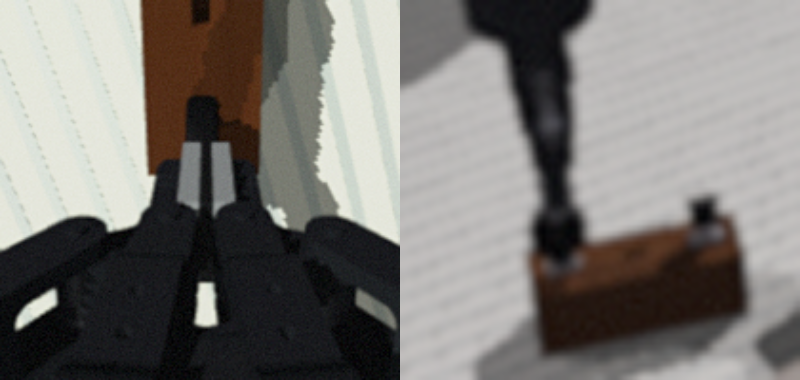

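```bash
python3 - <<'E'
from h import *
np.set_printoptions(precision=1,suppress=True)
c=get_calibration('wrist');o,e,R=tool()
for l,v in [('tcp',(0,0,0)),('tip',(0,0,.017)),('tipnear',(0,-.011,.017)),('tipfar',(0,.011,.017)),('tcpnear',(0,-.011,0)),('backnear',(0,-.011,-.01)),('headnear',(0,-.019,0)),('headfar',(0,.019,0)),('headtop',(0,0,-.019)),('x+5 tipnear',(.005,-.011,.017)),('x+5tcpnear',(.005,-.011,0))]:
    print(l,proj(c,e+R@np.array(v))[0])
im=cv2.imread('pics/w5.png')[170:290,205:300]
cv2.imwrite('pics/c6.png',cv2.resize(np.clip(im.astype(float)*2.2,0,255).astype(np.uint8),(570,600),interpolation=cv2.INTER_CUBIC)[:600])
E
```

```text
tcp [229.2 256.5]
tip [218.9 256.7]
tipnear [203.9 256.7]
tipfar [233.4 256.7]
tcpnear [212.9 256.5]
backnear [219.2 256.4]
headnear [200.7 256.5]
headfar [255.9 256.6]
headtop [243.3 256.3]
x+5 tipnear [203.9 264. ]
x+5tcpnear [213.  264.6]
```

View pics/c6.png

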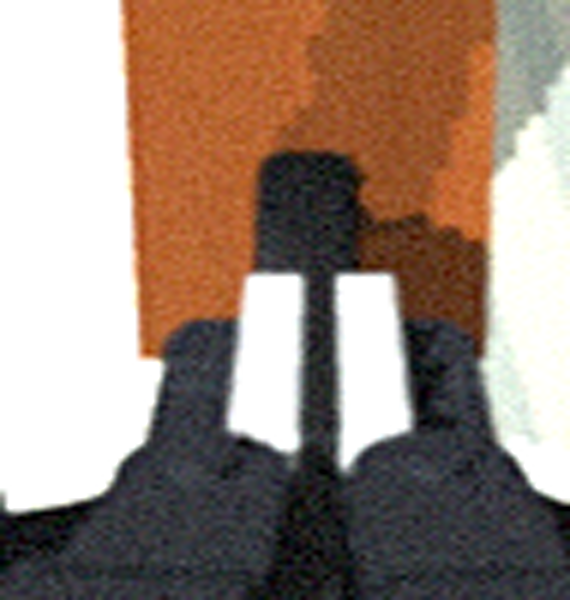

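The pads look closed just above the head: their near ends project to row 224, where the stated geometry gives 204. The tips seem about 15–20 mm higher than expected. I'll open, go down 10 mm (still clear of the block by the stated geometry), and close again to test this.

Call:
carry_out([
  [[0, 0, 0], 0],
  [[0, 0, 0], 0],
  [[0, 0, 0], 0],
  [[0, 0, 0.3], 0],
  [[0, 0, 0.6], 0],
  [[0, 0, 0.8], 0],
  [[0, 0, 1.0], 0],
  [[0, 0, 1.0], 0],
], hand=0.4)

```text
t: 7.38
eef_pos: [0.5097, -0.2633, 0.0619]
tool_rot: [-0.0, 0.99, -0.139, 0.001]
contact_force: [0.8, 0.8, -0.2]
gripper_width: 0.399
```

Call:
carry_out([
  [[0, 0, 0], 0],
  [[0, 0, 0], 0],
  [[0, 0, 0], 0],
  [[0, 0, 0], 0],
  [[0, 0, 0], 0],
  [[0, 0, 0], 0],
], hand=0, newtons=25)

```text
t: 8.12
eef_pos: [0.5099, -0.2633, 0.0621]
tool_rot: [-0.0, 0.99, -0.139, 0.001]
contact_force: [0.6, 0.1, 1.0]
gripper_width: 0.103
```

```bash
python3 - <<'E'
from h import *
stat();im=snap('wrist','w7.png')
im=im[:,:,::-1][150:290,180:330]
cv2.imwrite('pics/c7.png',cv2.resize(np.clip(im.astype(float)*2.2,0,255).astype(np.uint8),(600,560),interpolation=cv2.INTER_CUBIC))
E
```

```text
t 8.12 p [ 0.5099 -0.2633  0.0621] psi -16.0 tilt [ 0.001 -0.001 -1.   ] F [0.6 0.1 1. ] T [-0.    0.02 -0.  ] w 0.103 q [-0.07  0.57  0.58  1.96 -0.46  0.75  0.5 ]
```

View pics/c7.png

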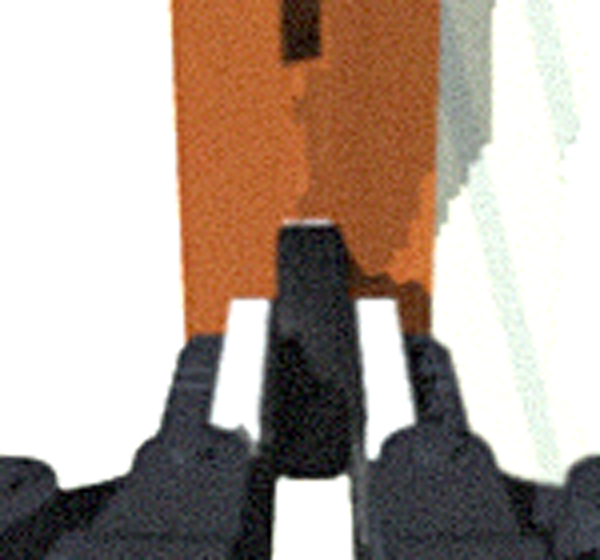

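Now the pads straddle the head's upper 10 mm or so, so the tips really are higher than stated. I'll open slightly and go 13 mm deeper for a centred grip.

Call:
carry_out([
  [[0, 0, 0], 0],
  [[0, 0, 0], 0],
  [[0, 0, 0.3], 0],
  [[0, 0, 0.6], 0],
  [[0, 0, 0.9], 0],
  [[0, 0, 1.1], 0],
  [[0, 0, 1.3], 0],
  [[0, 0, 1.3], 0],
], hand=0.3)

```text
t: 9.18
eef_pos: [0.5097, -0.2633, 0.0489]
tool_rot: [-0.0, 0.99, -0.139, 0.0]
contact_force: [-0.1, 1.0, 0.5]
gripper_width: 0.296
```

Call:
carry_out([
  [[0, 0, 0], 0],
  [[0, 0, 0], 0],
  [[0, 0, 0], 0],
  [[0, 0, 0], 0],
  [[0, 0, 0], 0],
  [[0, 0, 0], 0],
], hand=0, newtons=70)

```text
t: 9.93
eef_pos: [0.5097, -0.2633, 0.049]
tool_rot: [-0.0, 0.99, -0.139, 0.0]
contact_force: [-1.0, 0.7, 3.2]
gripper_width: 0.097
```

```bash
python3 - <<'E'
from h import *
stat()
E
```

```text
t 9.93 p [ 0.5097 -0.2633  0.049 ] psi -16.0 tilt [ 0.001 -0.001 -1.   ] F [-1.   0.7  3.2] T [ 0.11  0.27 -0.03] w 0.097 q [-0.06  0.59  0.57  1.96 -0.47  0.72  0.52]
```

Gripped, with key_grip about 23 mm above the reported TCP. Lifting straight up.

Call:
carry_out([
  [[0, 0, -0.8], 0],
  [[0, 0, -2], 0],
  [[0, 0, -3.2], 0],
  [[0, 0, -4.5], 0],
  [[0, 0, -8], 0],
  [[0, 0, -12], 0],
  [[0, 0, -17], 0],
  [[0, 0, -21], 0],
  [[0, 0, -23], 0],
  [[0, 0, -23], 0],
])

```text
t: 11.18
eef_pos: [0.5102, -0.264, 0.281]
tool_rot: [-0.0, 0.99, -0.139, 0.002]
contact_force: [-0.8, 0.4, -0.9]
gripper_width: 0.098
```

```bash
python3 - <<'E'
from h import *
stat()
im=snap('wrist','w8.png'); s=snap('scene','s8.png')
a=cv2.resize(im[:, :, ::-1][130:330,150:360],(400,380)); b=cv2.resize(s[:,:,::-1][110:240,110:250],(400,380),interpolation=cv2.INTER_CUBIC)
cv2.imwrite('pics/c8.png',np.clip(np.hstack([a,b])*1.6,0,255))
print(delta([.556,.127,.255],0))
E
```

```text
t 11.18 p [ 0.5102 -0.264   0.281 ] psi -16.0 tilt [ 0.005 -0.001 -1.   ] F [-0.8  0.4 -0.9] T [ 0.02  0.01 -0.01] w 0.098 q [-0.23  0.3   0.76  1.76 -0.23  1.16  0.32]
(array([ -6.26, -38.79,   2.4 ]), np.float64(-16.0), np.float64(-16.0))[ WARN:0@2.911] global loadsave.cpp:1063 imwrite_ Unsupported depth image for selected encoder is fallbacked to CV_8U.
```

View pics/c8.png

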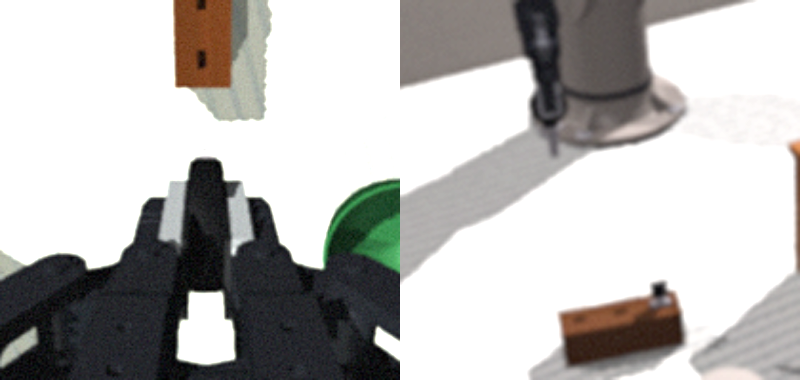

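The key hangs straight in the grip and the slot in the rest is empty, with the square key still in place. Moving above the lock.

Call:
carry_out([
  [[-0.6, -4, 0], -3],
  [[-1.5, -9, 0], -7],
  [[-2.4, -15, 0], -12],
  [[-3.4, -21, 0], -16],
  [[-4.4, -27, 0], -16],
  [[-5.4, -33, 0.5], -16],
  [[-6.1, -37, 2], -16],
  [[-6.35, -38.8, 3], -16],
  [[-6.35, -38.8, 3], -16],
  [[-6.35, -38.8, 3], -16],
])

```text
t: 12.52
eef_pos: [0.5553, 0.1246, 0.2492]
tool_rot: [-0.0, 1.0, -0.002, 0.0]
contact_force: [0.5, -0.5, -0.4]
gripper_width: 0.097
```

Call:
carry_out([
  [[0, 0, 0], 0],
  [[0, 0, 0], 0],
])

```text
t: 12.78
eef_pos: [0.5556, 0.1232, 0.2498]
tool_rot: [-0.0, 1.0, -0.003, 0.001]
contact_force: [0.0, 0.6, 1.1]
gripper_width: 0.098
```

```bash
python3 - <<'E'
from h import *
stat()
c=get_calibration('wrist'); print(proj(c,[.556,.127,.175]))
p,e=lockpos('w9.png'); print(p,e); stat()
o,E,R=tool(); print('head top mid',proj(c,E+R@np.array([0,0,-.042])),'head near',proj(c,E+R@np.array([0,-.019,-.023])),'tip',proj(c,E+R@np.array([0,0,.035])))
im=cv2.imread('pics/w9.png')[120:290,190:330]
cv2.imwrite('pics/c9.png',cv2.resize(np.clip(im.astype(float)*1.8,0,255).astype(np.uint8),(490,595),interpolation=cv2.INTER_CUBIC))
E
```

```text
t 12.78 p [0.5556 0.1232 0.2498] psi -0.3 tilt [ 0.001 -0.    -1.   ] F [0.  0.6 1.1] T [ 0.01 -0.01  0.06] w 0.098 q [-0.76  0.29  0.53  1.8  -0.17  1.09 -0.17]
[[189.71531675 256.97643482]]
{'centre': [189.1, 260.1], 'score': 0.94}
[0.55521416 0.12822858 0.175     ] ((256.0814208984375, 188.39193725585938), (27.81596565246582, 29.519622802734375), 91.76480865478516)
t 12.88 p [0.5555 0.124  0.2495] psi -0.3 tilt [ 0.001 -0.001 -1.   ] F [ 0.4 -0.4 -1. ] T [-0.02  0.03 -0.01] w 0.098 q [-0.76  0.29  0.53  1.8  -0.17  1.09 -0.17]
head top mid [[263.13885289 255.17476389]] head near [[212.48829939 255.39826559]] tip [[208.23664827 256.22577787]]
```

View pics/c9.png

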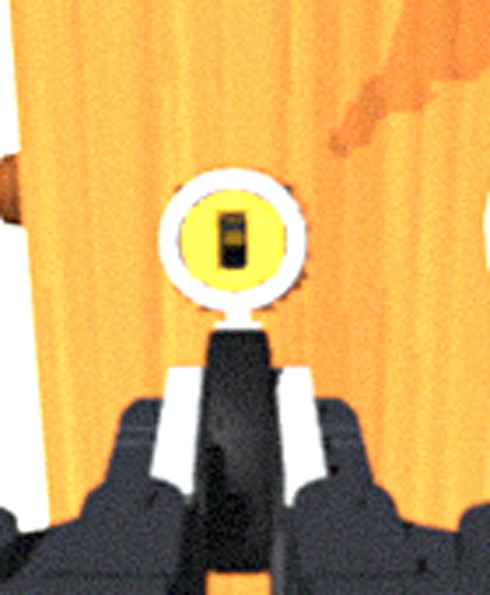

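The head is at column 258, the lock at (188,256), and the slot is parallel to the key. Working relative to the head in the wrist view, the lock is about 2 mm to −x and 4.5 mm to +y. Lowering until the tip enters the mouth.

Call:
carry_out([
  [[-0.2, -0.45, 1], 0],
  [[-0.2, -0.45, 2], 0],
  [[-0.2, -0.45, 3], 0],
  [[-0.2, -0.45, 3.6], 0],
  [[-0.2, -0.45, 3.9], 0],
  [[-0.2, -0.45, 4.2], 0],
  [[-0.2, -0.45, 4.4], 0],
  [[-0.2, -0.45, 4.6], 0],
  [[-0.2, -0.45, 4.6], 0],
])

```text
t: 14.0
eef_pos: [0.5535, 0.1286, 0.2035]
tool_rot: [-0.0, 1.0, -0.002, 0.001]
contact_force: [-0.4, 0.1, -0.6]
gripper_width: 0.097
```

```bash
python3 - <<'E'
from h import *
stat()
E
```

```text
t 14.0 p [0.5535 0.1286 0.2035] psi -0.3 tilt [ 0.001 -0.001 -1.   ] F [-0.4  0.1 -0.6] T [-0.05  0.04 -0.01] w 0.097 q [-0.75  0.34  0.52  1.86 -0.2   0.99 -0.15]
```

No contact force with the tip about 6 mm below the face, so it looks to be in. Pushing on.

Call:
carry_out([
  [[0, 0, 0.3], 0],
  [[0, 0, 0.5], 0],
  [[0, 0, 0.7], 0],
  [[0, 0, 0.9], 0],
  [[0, 0, 1.1], 0],
  [[0, 0, 1.1], 0],
])

```text
t: 14.75
eef_pos: [0.5542, 0.1275, 0.1931]
tool_rot: [0.0, 1.0, -0.003, 0.001]
contact_force: [0.5, -3.2, 4.2]
gripper_width: 0.098
```

```bash
python3 - <<'E'
from h import *
stat()
E
```

```text
t 14.75 p [0.5542 0.1275 0.1931] psi -0.3 tilt [ 0.002  0.    -1.   ] F [ 0.5 -3.2  4.2] T [-0.92 -0.12  0.05] w 0.098 q [-0.74  0.35  0.51  1.87 -0.2   0.97 -0.15]
```

The lock pushes the tool −y by 3 N, so I'll correct 1.5 mm that way and keep pushing.

Call:
carry_out([
  [[0.04, 0.15, 0], 0],
  [[0.04, 0.15, 0.3], 0],
  [[0.04, 0.15, 0.6], 0],
  [[0.04, 0.15, 0.9], 0],
  [[0.04, 0.15, 1.1], 0],
  [[0.04, 0.15, 1.3], 0],
  [[0.04, 0.15, 1.4], 0],
])

```text
t: 15.62
eef_pos: [0.5556, 0.1273, 0.1814]
tool_rot: [-0.001, 1.0, -0.003, 0.002]
contact_force: [-4.6, -0.1, 22.6]
gripper_width: 0.098
```

```bash
python3 - <<'E'
from h import *
stat()
E
```

```text
t 15.62 p [0.5556 0.1273 0.1814] psi -0.3 tilt [ 0.004 -0.003 -1.   ] F [-4.6 -0.1 22.6] T [0.18 1.31 0.02] w 0.098 q [-0.73  0.37  0.51  1.88 -0.22  0.95 -0.13]
```

Call:
carry_out([
  [[-0.1, 0, 0.5], 0],
  [[-0.1, 0, 0.6], 2],
  [[-0.1, 0, 0.6], -2],
  [[-0.1, 0, 0.7], 2],
  [[-0.1, 0, 0.7], 0],
  [[-0.1, 0, 0.7], 0],
])

```text
t: 16.38
eef_pos: [0.5558, 0.1282, 0.1782]
tool_rot: [-0.003, 1.0, -0.002, 0.003]
contact_force: [-9.4, -1.5, 32.0]
gripper_width: 0.103
```

```bash
python3 - <<'E'
from h import *
stat(); s=snap('scene','s10.png'); w=snap('wrist','w10.png')
b=cv2.resize(s[:,:,::-1][110:200,230:350],(400,300),interpolation=cv2.INTER_CUBIC); a=cv2.resize(w[:,:,::-1][120:300,136:376],(400,300),interpolation=cv2.INTER_CUBIC)
cv2.imwrite('pics/c10.png',np.clip(np.hstack([a,b])*1.5,0,255).astype(np.uint8))
E
```

```text
t 16.38 p [0.5558 0.1282 0.1782] psi -0.3 tilt [ 0.007 -0.006 -1.   ] F [-9.4 -1.5 32. ] T [-0.31  2.37 -0.01] w 0.103 q [-0.73  0.37  0.5   1.88 -0.22  0.94 -0.13]
```

View pics/c10.png

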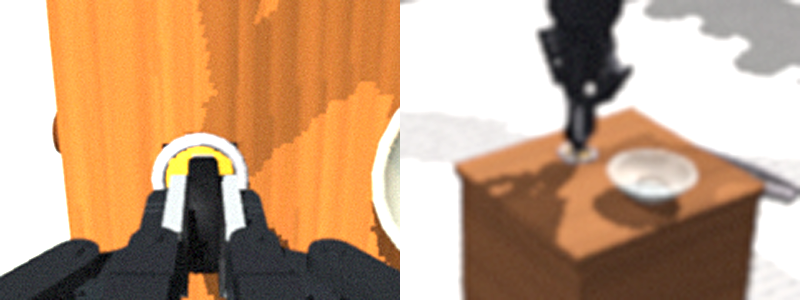

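The key is in the lock with its head over the plug, and z=0.178 matches the expected home height of 0.179. Next is a small test turn under a light push.

Call:
carry_out([
  [[-0.1, 0.1, 0.2], 0],
  [[-0.1, 0.1, 0.2], 0],
  [[-0.1, 0.1, 0.2], 8],
  [[-0.1, 0.1, 0.2], 16],
  [[-0.1, 0.1, 0.2], 24],
  [[-0.1, 0.1, 0.2], 24],
])

```text
t: 17.23
eef_pos: [0.5561, 0.1277, 0.1785]
tool_rot: [-0.005, 0.977, -0.211, 0.004]
contact_force: [-5.0, 0.6, 18.8]
gripper_width: 0.098
```

```bash
python3 - <<'E'
from h import *
stat()
E
```

```text
t 17.23 p [0.5561 0.1277 0.1785] psi -24.4 tilt [ 0.005 -0.011 -1.   ] F [-5.   0.6 18.8] T [-0.31  1.01  0.05] w 0.098 q [-0.8   0.38  0.6   1.89 -0.27  0.94 -0.5 ]
```

Torque is only 0.05 N·m while psi follows, so the plug is turning. On to about −98°.

Call:
carry_out([
  [[-0.05, 0, 0.2], 8],
  [[-0.05, 0, 0.2], 17],
  [[-0.05, 0, 0.2], 26],
  [[-0.05, 0, 0.2], 35],
  [[-0.05, 0, 0.2], 44],
  [[-0.05, 0, 0.2], 53],
  [[-0.05, 0, 0.2], 62],
  [[-0.05, 0, 0.2], 70],
  [[-0.05, 0, 0.2], 74],
  [[-0.05, 0, 0.2], 74],
])

```text
t: 18.48
eef_pos: [0.5566, 0.1265, 0.1785]
tool_rot: [0.007, -0.653, 0.757, -0.0]
contact_force: [-5.3, -4.6, 20.3]
gripper_width: 0.099
```

```bash
python3 - <<'E'
from h import *
stat(); s=snap('scene','s11.png'); w=snap('top','t11.png'); v=snap('wrist','w11.png')
b=cv2.resize(s[:,:,::-1][110:240,220:350],(400,400),interpolation=cv2.INTER_CUBIC); a=cv2.resize(w[:,:,::-1][160:250,172:262],(400,400),interpolation=cv2.INTER_CUBIC)
v=cv2.resize(v[:,:,::-1][100:300,56:456],(400,200))
cv2.imwrite('pics/c11.png',np.clip(np.vstack([np.hstack([a,b]),np.hstack([v,v*0])])*1.4,0,255).astype(np.uint8))
E
```

```text
t 18.48 p [0.5566 0.1265 0.1785] psi -98.5 tilt [-0.009 -0.009 -1.   ] F [-5.3 -4.6 20.3] T [-1.11  1.32  0.05] w 0.099 q [-1.02  0.48  0.93  1.9  -0.46  0.98 -1.6 ]
```

The picture limit is reached, so I'll check the bin numerically: does wood colour now appear in front of where the front stood at x≈0.50?

```bash
python3 - <<'E'
from h import *
t=get_calibration('top')
def wood(im):
    h=cv2.cvtColor(im,cv2.COLOR_BGR2HSV); return (h[...,0]<18)&(h[...,1]>110)&(h[...,2]>30)
for f in['top0','t11']:
    m=wood(cv2.imread(f'pics/{f}.png')); print(f,[(c,int(np.nonzero(m[160:262,c])[0].max()+160)) for c in (186,190,195,200,206,226,232,238,244,248)])
c=get_calibration('wrist'); im=cv2.imread('pics/w11.png'); m=wood(im)
for y in (.04,.06,.08,.17,.19,.21):
    xs=np.arange(.42,.56,.005); P=proj(c,np.c_[xs,xs*0+y,xs*0+.165]).round().astype(int)
    print(y,''.join('#' if 0<=r<384 and 0<=k<512 and m[r,k] else '.' for r,k in P))
print('x .42 to .56; tipped edge expected .46')
for q in['keyhole','bin','key_grip']: print(q,[(np.round(d['centre'],1),round(d['score'],2)) for d in models.spot_in(q,'wrist')[:2]])
stat()
E
```

```text
top0 [(186, 232), (190, 232), (195, 231), (200, 232), (206, 232), (226, 232), (232, 232), (238, 232), (244, 232), (248, 232)]
t11 [(186, 198), (190, 194), (195, 195), (200, 197), (206, 198), (226, 242), (232, 242), (238, 242), (244, 242), (248, 232)]
0.04 ................#############
0.06 .................############
0.08 ....................#########
0.17 .....................########
0.19 .......................######
0.21 ...............#.....########
x .42 to .56; tipped edge expected .46
keyhole [(array([211.1, 258. ]), 0.88)]
bin [(array([305.5, 255.3]), 0.59)]
key_grip [(array([245.6, 259.6]), 0.95)]
t 18.77 p [0.5566 0.1265 0.1785] psi -98.4 tilt [-0.01  -0.009 -1.   ] F [-4.8 -4.4 21. ] T [-1.1   1.32  0.06] w 0.095 q [-1.02  0.48  0.93  1.9  -0.46  0.98 -1.6 ]
```

The front's edge in the top view moved from row 232 to 242 across the bin's width, about 35 mm, so the bin is tipped open. Moment about z is 0.05–0.06 N·m, matching the spring at a quarter turn. Handing in.

```bash
python3 - <<'E'
from h import *
print(bot.hand_in()); stat()
E
```

```text
the job is handed in; nothing more can be done
None
the job is handed in; nothing more can be done
```

I took the round-headed key from the rest, pushed it home in the lock, turned it clockwise to a tool yaw of −98° and handed in at about 18.8 s, still gripping and pushing. The hand-in gives no verdict.

**Last checks:**
- **Key home:** the tool stood at z = 0.1785 against about 0.179 expected, with about 20 N of push. The key turned freely once there.
- **Plug turned:** I estimate about 1.5 rad, allowing for the 0.2 rad lag; I did not measure it directly. The moment was 0.05–0.06 N·m, which fits the spring at a quarter turn.
- **Bin open:** the front's upper edge moved about 10 pixels (roughly 35 mm) in the top view. The wrist-camera colour check for this was inconclusive.
- **Grip:** the opening read 0.095, still closed on the 10 mm head at 70 N.

**What disagreed or failed:**
- **First grasp missed:** the fingers closed just above the key's head, because the tips stood higher than stated. I regrasped 23 mm lower, and the key stayed in the rest meanwhile.
- **Last picture not seen:** the viewer's 12-picture limit stopped it, so the final state was checked by numbers only.
- **Other objects:** I never steered near the square key, dish, bowl, jar or tongs and felt no contact, but I did not measure their positions again at the end.

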